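Assemble a test-sieve stack on the shaker

TASK

Assemble the sieve stack for a particle-size run on the catch pan of the white shaker, one piece at a time from the bottom up: first the fine sieve (red rim), then the medium one (green rim), then the coarse one (yellow rim), and last the steel lid with the black knob. Every piece must sit upright and fully home in the one below; release them all, and do not disturb the amber dropper bottle, the beaker or the pale carton.

Things in the scene. Friction and masses are not known exactly. Their poses are not given: they have to be found in the camera images.
- pan_rim (a point): The target, fixed: white square shaker plate, 94 x 94 x 22 mm, with an empty open steel catch pan in its middle (no coloured rim): 60 mm across outside, 53 mm bore, rim 44 mm above the bench. Point: centre of the pan mouth at rim height, z up. The fine sieve's centre is 19 mm above this point when fully home.
- sieve_fine_centre (a point): Fine sieve: red rim (top 14 mm), very fine mesh; a steel cup 60 mm across outside, grip it anywhere round its 45 mm high wall; 53 mm bore, open top, mesh 24 mm below the rim. Under the wall a spigot, 7 mm high, 49 mm wide tapering to 42 mm, fits into the piece below. 52 mm tall in all, about 0.12 kg. Point: centre, 26 mm above the foot, z up along the axis.
- sieve_medium_centre (a point): Medium sieve: green rim, middling mesh; size and weight as the fine sieve, with the same spigot. Point: its centre, 26 mm above the foot, z up. When it is fully home on another sieve its centre is 45 mm above the centre of that one.
- sieve_coarse_centre (a point): Coarse sieve: yellow rim, wide mesh; size and weight as the fine sieve, with the same spigot. Point: its centre, 26 mm above the foot, z up. When it is fully home on another sieve its centre is 45 mm above the centre of that one.
- lid_knob (a point): Steel lid: disc 60 mm across, 7 mm thick, on the same 7 mm spigot; above it a black knob, 25 mm across, from 24 to 48 mm above the foot, on a thinner neck. 48 mm tall in all, about 0.08 kg. Point: middle of the knob, on the axis, 36 mm above the foot (grip the knob here), z up. Fully home, it is 55 mm above the centre of the sieve below.
- dropper_bottle: Bystander: amber dropper bottle with a red bulb, loose, 36 mm in diameter, 113 mm tall; origin at the centre of its underside, z up.
- beaker: Bystander: clear glass beaker, empty, loose, 60 mm across, 110 mm tall; origin at the centre of its underside, z up.
- carton: Bystander: low pale grey-blue carton, loose, 62 x 100 x 30 mm (x, y, z); origin at the centre of its underside, z up.

How it is judged:
By the outcome, as a careful person would: the job done as asked, in the order asked, and still so for the second after the job is handed in, with the robot touching nothing.
It also fails if it takes over 106 s, if anything falls off the work surface, if the arm or the gripper's body presses on something with over 40 N, if the wrist force passes 120 N, or if a joint passes its speed limit or range.

ROBOT

A 6-joint arm with a two-finger parallel gripper is mounted at the origin on a cart in front of the work surface, level with it; the furniture and walls round the work are solid. World frame = base frame: x ahead of the robot, y to its left, z up, the work surface at z = 0. Lengths are in m, angles in rad, forces in N, time in s.
With the tool pointing down it reaches from about 0.35 to 0.85 m from the base axis. Payload 8.1 kg.
Tool frame: the origin (TCP) lies at the very end of the fingers, on their centre line; the grasp point (between the pads) lies robot.grip_point_offset behind it (robot.grip_point_offset is the distance from the TCP to the grasp point, in m); z points along the fingers, y is the line along which they close (so a half turn about z gives the same grasp; the last joint's range is limited). The gripper opens to 93 mm and grips with 3 to 60 N. Pads are 15 mm wide; open, the fingers measure 128 mm over their backs; the gripper's body (75 mm by 188 mm) begins 65 mm behind the grasp point.
Start: joints at [1.022, 0.13, 1.488, -0, 1.523, -0.085], TCP at [0.268, 0.537, 0.219] pointing down, gripper open.
Joint ranges: [-2.96, 2.96], [-0.89, 2.26], [0.02, 2.5], [-1.34, 4.48], [0, 2.73], [-2.66, 2.66]. Speed limits (rad/s): [2.39, 2.39, 2.79, 3.14, 3.14, 3.14].

INTERFACE

Orientations are given as a rotation vector (axis times angle).
In Python, from plant import robot, eyes gives the robot as it stands. The module is installed in compiled form; this text tells all that it offers.
- The arm moves only by the tool apply_moves, never from a script. Its argument "steps" is one flat list of numbers, 7 for each row, row after row: the shift along the tool's x, y, z in units of 30 mm (1.0 is 30 mm), then the turn, a rotation vector about the tool's x, y, z in units of 6 degrees (1.0 is 6 degrees), then the opening in per cent of the stroke, from 0 (shut) to 100 (fully open). In form: [dx, dy, dz, ax, ay, az, fingers, dx, dy, dz, ax, ay, az, fingers, ...]. A call has 1 to 12 rows; each row shifts and turns the commanded pose from where the row before left it, along the tool's axes as they then stand; what a row does not reach is not made up. A row lasts 1/12 s, in which the tool goes at most 41.7 mm and 7.16 degrees, less where a joint would pass 70% of its speed; a pose out of reach is approached as far as the arm can. A call is refused whole if a number of a shift passes 1 or a number of a turn 1, either way. A call with a gripper value outside its range is refused whole. The fingers move at their own pace and stop on an object; "grip_force" is the grip in N (left out, the last holds). Time passes only in rows, so rows that do not move let the fingers close. It gives the time, the measured TCP pose, the force, the opening and the grip force at its end, in the units of the state.
- robot.read_state(): the state, without advancing time (a new reading comes with each control period).
- eyes.read_camera(name): name is "side" or "top" or "wrist"; returns the picture (384x512x3 uint8, red, green, blue); there is no depth.
- eyes.calibration(name): a dict with "K" (3x3 intrinsics, pixels), "k1" (the pictures are not rectified: a ray, as slopes to the right and down, at radius r is drawn at 1 + k1 r^2 times it, then the intrinsics apply), "R" (3x3) and "t" (3): a world point X has camera coordinates R X + t. Camera axes: x right, y down, z forward; pixel columns grow to the right and rows downward; lengths in m; the calibration is good to about 2 mm. A picture is of the moment at which its call begins: read the wrist's pose just before it. calibration takes no time and is no camera call; for the wrist camera it gives the pose at the moment of the call.
- robot.close_job(): hands the job in; it is judged then, once.
Trained networks look in the newest picture that a camera, given by its name, has taken for a name from the list of things; names that differ only in an ending like _2 or _b are one class to them, and where a whole thing is asked for, a point or a joint stands for the part that bears it (a point fixed in the world has none). Each returns a list of dicts, best first, with "conf" (0 to 1); they miss things now and then, are a little off and sometimes report something else, mostly with a low value. They report only what shows in the picture. A call takes as long as a camera call.
- eyes.search_frame(camera, thing): "rect" ([left, top, width, height] in pixels, round what is visible of it).
- eyes.place_of(camera, thing): "xy" ([column, row] in pixels: a listed point, or the origin of a listed thing).
The state is a dict: "t": time; "q": joint angles; "dq": joint speeds; "joint_torque": joint torques, N m; "tool_pos": TCP position; "orientation": TCP orientation; "force": force on the tool from outside, world axes, zero at the start; "wrist_torque": the same for the moment, N m; "opening": finger opening in m; "gripper_force": force on a finger pad.
Only numpy, scipy, OpenCV 4.12 (cv2) and the standard library are available. Lean on these libraries where they do the work, as an engineer would, in place of code of your own. Each camera call takes 0.05 s, during which the arm holds its last target. There are 200 camera calls.

## Working session

There is one attempt and no reset: what is moved stays moved. The work goes in short steps, Python scripts to look and compute and a tool call to move; the robot and the scene stay as the last step left them, time stands still between calls to the robot, and variables do not carry over. Pictures are saved under pics/ and viewed, at most 14 in all, crops included, and the job is handed in when it is done.

Besides the shell and the picture viewer there is one more tool, called after "Call:" by a JSON object that holds its "op" and its "data", one argument or row to a line. apply_moves: Moves the arm, as the interface text tells. Its arguments: {"type":"object","properties":{"steps":{"type":"array"},"grip_force":{"type":"number"}},"required":["steps"]}

```bash
mkdir -p pics; cat > h.py <<'E'
from plant import robot, eyes
import numpy as np, cv2
from scipy.spatial.transform import Rotation as Ro
def ray(cal,px):
    K=np.array(cal["K"]);R=np.array(cal["R"]);t=np.array(cal["t"])
    d=np.array([(px[0]-K[0,2])/K[0,0],(px[1]-K[1,2])/K[1,1]]);u=d.copy()
    for _ in range(20): u=d/(1+cal["k1"]*(u@u))
    w=R.T@np.array([u[0],u[1],1.]);return -R.T@t,w/np.linalg.norm(w)
def onz(cal,px,z):
    o,w=ray(cal,px);return o+w*(z-o[2])/w[2]
def proj(cal,X):
    K=np.array(cal["K"]);c=np.array(cal["R"])@np.array(X)+np.array(cal["t"]);u=c[:2]/c[2]
    u=u*(1+cal["k1"]*(u@u));return K[:2,:2].diagonal()*u+K[:2,2]
def snap(cam,f=None):
    cal=eyes.calibration(cam);im=eyes.read_camera(cam)
    if f: cv2.imwrite(f"pics/{f}.png",im[:,:,::-1])
    return cal,im
Z=dict(pan_rim=.044,sieve_fine_centre=.026,sieve_medium_centre=.026,sieve_coarse_centre=.026,lid_knob=.036,dropper_bottle=0,beaker=0,carton=0)
E
python3 - <<'E'
from h import *
s=robot.read_state();print(s["t"],s["tool_pos"],s["orientation"],s["opening"],robot.grip_point_offset,s["force"])
ob={}
for c in("top","side"):
    cal,im=snap(c,c+"0");print(c,"cam at",-np.array(cal["R"]).T@cal["t"])
    for n,z in Z.items():
        for d in eyes.place_of(c,n)[:2]: print(n,np.round(d["conf"],2),np.round(d["xy"],1),onz(cal,d["xy"],z).round(4))
E
```

```text
0.0 [0.26807995 0.5361288  0.21756938] [-7.21926552e-01 -3.05690625e+00  2.80299068e-03] 0.09274444047847885 0.0188 [-0.25286187 -0.01153557 -0.19079493]
top cam at [ 0.42934215 -0.04688919  1.38906084]
pan_rim 0.78 [212.7 178.2] [0.649  0.0791 0.044 ]
sieve_fine_centre 0.92 [241.7 244.4] [ 0.458  -0.0033  0.026 ]
sieve_medium_centre 0.86 [284.3 175.6] [ 0.6576 -0.1294  0.026 ]
sieve_coarse_centre 0.85 [319.1 243.4] [ 0.4587 -0.2262  0.026 ]
lid_knob 0.73 [170.7 251.5] [0.4393 0.1996 0.036 ]
dropper_bottle 0.54 [159.8 189.9] [0.6224 0.2415 0.    ]
beaker 0.76 [243.9 142.8] [ 0.7636 -0.0107  0.    ]
carton 0.69 [353.4 192.2] [ 0.6099 -0.3361 -0.    ]
side cam at [ 0.47908564 -0.69855169  0.59714204]
pan_rim 0.92 [261.7 166.6] [0.6435 0.076  0.044 ]
sieve_fine_centre 0.72 [195.2 205.8] [ 0.462  -0.0183  0.026 ]
sieve_medium_centre 0.81 [286.4 226.1] [ 0.6521 -0.134   0.026 ]
sieve_coarse_centre 0.81 [200.7 276.3] [ 0.4552 -0.2289  0.026 ]
lid_knob 0.57 [184.1 152.4] [0.4505 0.2061 0.036 ]
dropper_bottle 0.68 [243.5 150.3] [0.6223 0.233  0.    ]
beaker 0.86 [313.4 190.8] [7.619e-01 6.000e-04 0.000e+00]
beaker 0.2 [288.4 224.6] [ 0.6658 -0.1046  0.    ]
carton 0.82 [296.5 316.3] [ 0.6151 -0.3383  0.    ]
```

```bash
python3 - <<'E'
import cv2,numpy as np
a=cv2.imread("pics/top0.png")[110:290,130:390];b=cv2.imread("pics/side0.png")[90:360,130:390]
cv2.imwrite("pics/a.png",cv2.resize(a,None,fx=3,fy=3,interpolation=3));cv2.imwrite("pics/b.png",cv2.resize(b,None,fx=2.2,fy=2.2,interpolation=3))
E
```

```text
(no output)
```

View pics/a.png

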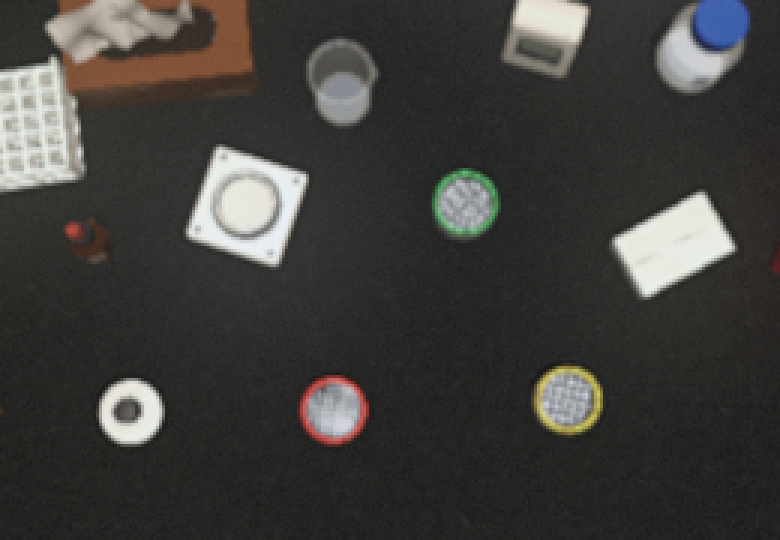

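View pics/b.png

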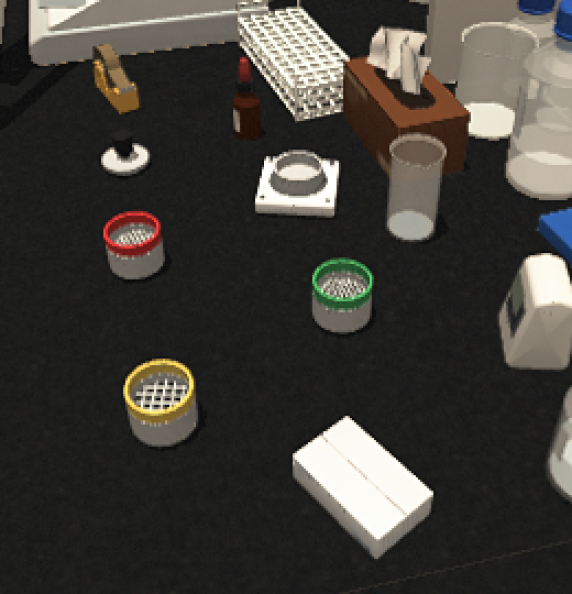

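Top view: all three sieves and the lid stand upright on the bench, with red at pixel (241,246), green (285,178), yellow (319,243) and lid (174,247). The pan is on its plate at (212,178), the beaker is behind it and the carton is at right. The side view agrees. Next I refine positions with a silhouette fit.

```bash
cat >> h.py <<'E'
from scipy.optimize import least_squares
def hullc(p): 
    m=cv2.moments(cv2.convexHull(np.float32(p)));return np.array([m["m10"],m["m01"]])/m["m00"],np.sqrt(m["m00"])
A=np.linspace(0,2*np.pi,60)
def fitcyl(cal,mask,x0,zs,r=.03):
    pts=np.argwhere(mask)[:,::-1]; c,a=hullc(pts)
    def mod(x): return hullc([proj(cal,[x[0]+r*np.cos(t),x[1]+r*np.sin(t),z]) for z in zs for t in A])
    s=least_squares(lambda x:mod(x)[0]-c,x0[:2],diff_step=1e-3);return s.x,a/mod(s.x)[1]
def cmask(im,col):
    h=cv2.cvtColor(im,cv2.COLOR_RGB2HSV).astype(int);H,S,V=h[...,0],h[...,1],h[...,2]
    k={"red":(H<8)|(H>170),"green":(H>45)&(H<80),"yellow":(H>18)&(H<35)}[col]
    return k&(S>110)&(V>70)
def near(cal,mask,p,z,rad):
    c=proj(cal,[p[0],p[1],z]);e=proj(cal,[p[0]+rad,p[1],z]);f=proj(cal,[p[0],p[1]+rad,z])
    R=max(np.linalg.norm(e-c),np.linalg.norm(f-c))
    y,x=np.mgrid[:mask.shape[0],:mask.shape[1]];m=mask&((x-c[0])**2+(y-c[1])**2<R*R)
    n,l,s,_=cv2.connectedComponentsWithStats(m.astype(np.uint8));return l==1+np.argmax(s[1:,4])
E
python3 - <<'E'
from h import *
for cam in("top","side"):
    im=cv2.imread(f"pics/{cam}0.png")[:,:,::-1];cal=eyes.calibration(cam)
    for col,p in(("red",(.458,-.008)),("green",(.655,-.131)),("yellow",(.457,-.227))):
        print(cam,col,fitcyl(cal,near(cal,cmask(im,col),p,.045,.05),p,(.038,.052)))
    g=im.astype(int).min(2)>110
    print(cam,"lid",fitcyl(cal,near(cal,g,(.445,.203),.012,.045),(.445,.203),(.007,.014)))
s=robot.read_state();R=Ro.from_rotvec(s["orientation"]).as_matrix();print(R.round(3))
d=np.array([.50,.20,.2])-s["tool_pos"];print((R.T@d/.03).round(2))
w=eyes.calibration("wrist");print(w["K"],np.array(w["R"])@R, np.array(w["R"])@s["tool_pos"]+w["t"])
E
```

```text
top red (array([ 0.45224185, -0.00118817]), np.float64(1.0827455265393557))
top green (array([ 0.65547626, -0.1315198 ]), np.float64(0.8965707688066757))
top yellow (array([ 0.45980963, -0.2235721 ]), np.float64(1.049691449962601))
top lid (array([0.45296771, 0.19699609]), np.float64(1.0170054969179232))
side red (array([ 0.45285386, -0.0007779 ]), np.float64(0.9773067414534015))
side green (array([ 0.6506444 , -0.12790313]), np.float64(0.9574548020468777))
side yellow (array([ 0.46068465, -0.22229051]), np.float64(0.9837677121163649))
side lid (array([0.45301754, 0.19848837]), np.float64(0.8707569677241329))
[[-0.894  0.447 -0.   ]
 [ 0.447  0.894  0.   ]
 [ 0.    -0.    -1.   ]]
[-11.93  -6.58   0.62]
[[332.6640113    0.         248.95024646]
 [  0.         332.6640113  191.46398923]
 [  0.           0.           1.        ]] [[ 8.47743802e-05  9.99999994e-01  7.07012625e-05]
 [-9.55951593e-01  1.01792746e-04 -2.93524347e-01]
 [-2.93524352e-01 -4.27036399e-05  9.55951595e-01]] [0.00063823 0.02963956 0.18296503]
```

Call:
{"op": "apply_moves", "data": {
  "steps": [-0.95,-0.68,0,0,0,0,100,-0.95,-0.68,0,0,0,0,100,-0.95,-0.68,0,0,0,0,100,-0.95,-0.68,0,0,0,0,100,-0.95,-0.68,0,0,0,0,100,-0.95,-0.68,0,0,0,0,100,-0.95,-0.68,0,0,0,0,100,-0.95,-0.68,0,0,0,0,100,-0.95,-0.68,0,0,0,0,100,-0.95,-0.68,0,0,0,0,100,-0.95,-0.68,0,0,0,0,100,-0.95,-0.68,0,0,0,0,100]
}}

```text
t: 1.9
tool_pos: [0.4653, 0.1631, 0.2189]
orientation: [0.722, 3.057, 0.001]
force: [1.1, -0.3, -0.1]
opening: 0.093
gripper_force: 0.0
```

Call:
{"op": "apply_moves", "data": {
  "steps": [-0.95,-0.68,0,0,0,0,100,-0.95,-0.68,0,0,0,0,100,-0.95,-0.68,0,0,0,0,100,-0.95,-0.68,0,0,0,0,100,0,0,0,0,0,0,100,0,0,0,0,0,0,100]
}}

```text
t: 2.4
tool_pos: [0.5306, 0.0391, 0.2185]
orientation: [-0.727, -3.056, 0.0]
force: [-0.3, 0.8, -0.1]
opening: 0.0932
gripper_force: 0.0
```

```bash
cat >> h.py <<'E'
def to(X):
    s=robot.read_state();R=Ro.from_rotvec(s["orientation"]).as_matrix()
    print("t",round(s["t"],2),"pos",s["tool_pos"].round(4),"F",s["force"].round(1),"open",round(s["opening"],4),"gf",round(float(np.max(s["gripper_force"])),1),"tilt",R[:,2].round(3))
    print("units",(R.T@(np.array(X)-s["tool_pos"])/.03).round(2))
E
python3 - <<'E'
from h import *
to([.4525,-.001,.10])
cal,im=snap("wrist","w1")
print([ (d["conf"],d["xy"],onz(cal,d["xy"],.044)) for d in eyes.place_of("wrist","pan_rim")])
for col,p in(("red",(.4525,-.001)),("green",(.652,-.129))):
    try: print(col,fitcyl(cal,near(cal,cmask(im,col),p,.045,.05),p,(.038,.052)))
    except Exception as e: print(col,e)
E
```

```text
t 2.4 pos [0.5306 0.0391 0.2185] F [-0.3  0.8 -0.1] open 0.0932 gf 0.0 tilt [-0.  0. -1.]
units [ 1.72 -2.37  3.95]
[(0.6, [333.3, 250.2], array([0.65526166, 0.0822445 , 0.044     ]))]
red (array([ 0.45179947, -0.00212604]), np.float64(0.9909077442341047))
green (array([ 0.63081832, -0.11875256]), np.float64(0.4779230457303786))
```

View pics/w1.png

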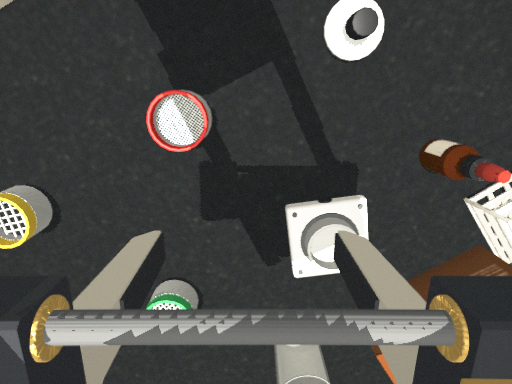

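The wrist view shows the red sieve at (180,121), the plate corners at roughly (287,206), (366,197), (370,264) and (294,277), and the pan at (330,240), partly behind a finger. I'll head for the red sieve and refine the pan on the way.

Call:
{"op": "apply_moves", "data": {
  "steps": [0.42,-0.6,0.5,0,0,0,100,0.42,-0.6,0.5,0,0,0,100,0.42,-0.6,0.5,0,0,0,100,0.42,-0.6,0.5,0,0,0,100,0,0,0,0,0,0,100,0,0,0,0,0,0,100]
}}

```text
t: 3.0
tool_pos: [0.4516, -0.0001, 0.1579]
orientation: [-0.721, -3.056, -0.0]
force: [0.2, -0.9, 0.5]
opening: 0.0928
gripper_force: 0.0
```

```bash
python3 - <<'E'
from h import *
to([.4522,-.0015,.014])
cal,im=snap("wrist","w2")
print("red",fitcyl(cal,near(cal,cmask(im,"red"),(.4525,-.001),.045,.05),(.4525,-.001),(.038,.052)))
ct=eyes.calibration("top");cs=eyes.calibration("side")
for c,nm in((ct,"top"),(cs,"side")):
    i=cv2.imread(f"pics/{nm}0.png")[:,:,::-1].astype(int)
    m=near(c,i.min(2)>110,(.648,.078),.022,.075)
    pts=np.argwhere(m)[:,::-1];k,a=hullc(pts)
    def mod(x):
        P=[]
        for j in range(4):
            t=x[2]+np.pi/4+j*np.pi/2
            P+=[proj(c,[x[0]+.047*2**.5*np.cos(t),x[1]+.047*2**.5*np.sin(t),z]) for z in (0.0,.022)]
        P+=[proj(c,[x[0]+.03*np.cos(t),x[1]+.03*np.sin(t),.044]) for t in A]
        return np.float32(P)
    def iou(x):
        b=np.zeros(m.shape,np.uint8);cv2.fillConvexPoly(b,np.int32(cv2.convexHull(mod(x))*16),1,shift=4)
        h=np.zeros(m.shape,np.uint8);cv2.fillConvexPoly(h,cv2.convexHull(np.int32(pts)),1);return (b!=h).sum()
    for z0 in (None,):
        best=min(((iou((x,y,t)),x,y,t) for x in np.arange(.636,.662,.002) for y in np.arange(.066,.092,.002) for t in np.arange(0,1.57,.1)))
    print(nm,best)
    # centroid refine
    s=least_squares(lambda v:hullc(mod((v[0],v[1],best[3])))[0]-k,best[1:3],diff_step=1e-3);print(s.x,a/hullc(mod((*s.x,best[3])))[1])
E
```

```text
t 3.0 pos [ 4.516e-01 -1.000e-04  1.579e-01] F [ 0.2 -0.9  0.5] open 0.0928 gf 0.0 tilt [-0.001  0.    -1.   ]
units [-0.05 -0.03  4.8 ]
red (array([ 0.45214138, -0.00200179]), np.float64(0.9901698872955319))
top (np.int64(47), np.float64(0.654), np.float64(0.08400000000000002), np.float64(1.2000000000000002))
[0.65386591 0.0843669 ] 1.0068673187570907
side (np.int64(137), np.float64(0.654), np.float64(0.08600000000000002), np.float64(1.3))
[0.65540884 0.08843042] 0.9325191922644619
```

View pics/w2.png

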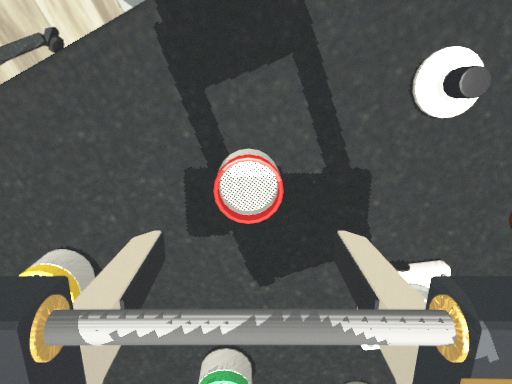

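The red sieve is centred between the fingers, so I descend, grip and lift.

Call:
{"op": "apply_moves", "data": {
  "steps": [-0.03,-0.02,0.8,0,0,0,100,-0.03,-0.02,0.8,0,0,0,100,0,0,0.8,0,0,0,100,0,0,0.8,0,0,0,100,0,0,0.8,0,0,0,100,0,0,0.8,0,0,0,100,0,0,0,0,0,0,100,0,0,0,0,0,0,100]
}}

```text
t: 3.72
tool_pos: [0.4542, -0.0022, 0.0148]
orientation: [-0.72, -3.057, -0.0]
force: [-0.2, -1.2, 0.2]
opening: 0.0933
gripper_force: 0.0
```

Call:
{"op": "apply_moves", "data": {
  "steps": [0,0,0,0,0,0,30,0,0,0,0,0,0,30,0,0,0,0,0,0,30,0,0,0,0,0,0,30,0,0,0,0,0,0,30,0,0,0,0,0,0,30,0,0,0,0,0,0,30,0,0,0,0,0,0,30],
  "grip_force": 20
}}

```text
t: 4.38
tool_pos: [0.4545, -0.0031, 0.0152]
orientation: [0.722, 3.057, 0.0]
force: [-0.8, 0.0, 5.8]
opening: 0.0584
gripper_force: 20.0
```

Call:
{"op": "apply_moves", "data": {
  "steps": [0,0,-0.4,0,0,0,30,0,0,-0.8,0,0,0,30,0,0,-0.8,0,0,0,30,0,0,-0.8,0,0,0,30,-0.66,0.19,-0.8,0,0,0,30,-0.66,0.19,-0.8,0,0,0,30,-0.66,0.19,-0.1,0,0,0,30,-0.66,0.19,0,0,0,0,30,-0.66,0.19,0,0,0,0,30,-0.66,0.19,0,0,0,0,30,-0.66,0.16,0,0,0,0,30,0,0,0,0,0,0,30]
}}

```text
t: 5.38
tool_pos: [0.5974, -0.031, 0.1486]
orientation: [0.723, 3.057, -0.0]
force: [1.0, -0.6, -1.1]
opening: 0.0583
gripper_force: 20.0
```

```bash
python3 - <<'E'
from h import *
to([.654,.084,.15])
cal,im=snap("wrist","w3")
print([(d["conf"],d["xy"],onz(cal,d["xy"],.044)) for d in eyes.place_of("wrist","pan_rim")])
print([(d["conf"],d["xy"],onz(cal,d["xy"],.044)) for d in eyes.place_of("wrist","sieve_fine_centre")])
for c in [(.654,.084)]:
    for r,z in((.03,.044),(.0265,.044)):
        P=np.array([proj(cal,[c[0]+r*np.cos(t),c[1]+r*np.sin(t),z]) for t in A])
        im=cv2.polylines(im.copy(),[np.int32(P)],True,(255,0,0),1)
cv2.imwrite("pics/w3o.png",im[:,:,::-1])
E
```

```text
t 5.38 pos [ 0.5974 -0.031   0.1486] F [ 1.  -0.6 -1.1] open 0.0583 gf 20.0 tilt [-0. -0. -1.]
units [ 0.03  4.27 -0.05]
[(0.89, [398.0, 191.7], array([0.65485956, 0.08094117, 0.044     ]))]
[(0.77, [246.9, 248.2], array([ 0.64488665, -0.05757493,  0.044     ]))]
```

View pics/w3o.png

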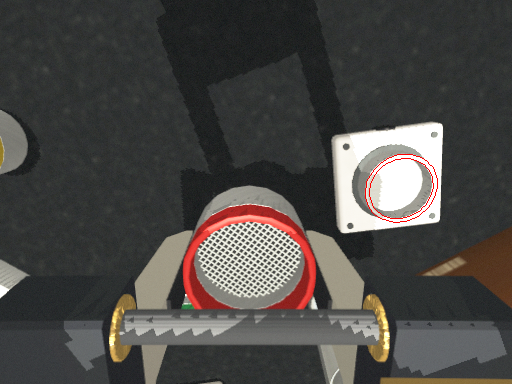

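The red sieve is held upright. The overlay circle sits close to the pan rim at about (400,187), so I zoom in to check it.

```bash
python3 - <<'E'
from h import *
im=cv2.imread("pics/w3.png");cal=eyes.calibration("wrist")
c=cv2.resize(im[110:245,320:455],None,fx=4,fy=4,interpolation=2);d=c.copy()
for p,col in(((.654,.084),(0,0,255)),((.652,.080),(0,160,0))):
  for r in(.03,.0265):
    P=np.array([(proj(cal,[p[0]+r*np.cos(t),p[1]+r*np.sin(t),.044])-[320,110]+.5)*4 for t in A]);cv2.polylines(d,[np.int32(P)],True,col,1)
P=np.array([proj(cal,[.654+.047*2**.5*np.cos(t),.084+.047*2**.5*np.sin(t),.022])-[320,110]+.5 for t in 1.22+np.pi/4+np.arange(4)*np.pi/2])*4
cv2.polylines(d,[np.int32(P)],True,(255,0,0),1)
cv2.imwrite("pics/z.png",cv2.resize(d,(700,700))[:600] if 0 else d)
E
```

```text
(no output)
```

View pics/z.png

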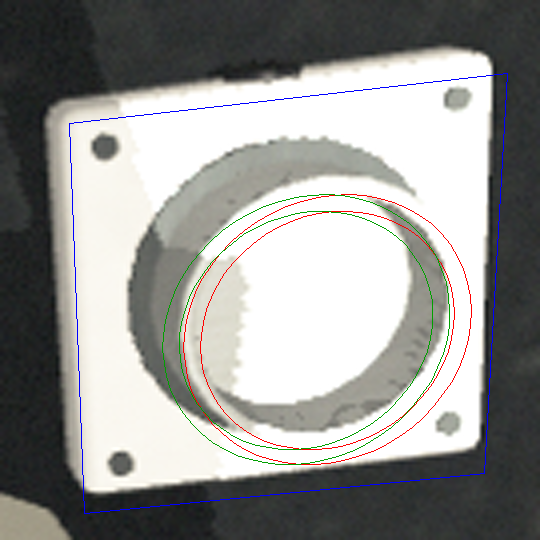

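The zoom shows the pan rim and plate about 4–5 mm toward the robot from the red overlay, putting the pan at about (0.6495, 0.0843). Next I measure the held sieve in the tool frame from the same picture.

```bash
cat >> h.py <<'E'
def held(im,cal,col,zr=(.030,.046),lim=296):
    """offset of held sieve rim centre in tool frame (x,y) and rim-top height above TCP"""
    s=robot.read_state();R=Ro.from_rotvec(s["orientation"]).as_matrix();p=np.array(s["tool_pos"])
    m=near(cal,cmask(im,col),p,p[2]+.03,.06)
    cnt=np.zeros(m.shape,np.uint8);cv2.fillConvexPoly(cnt,cv2.convexHull(np.int32(np.argwhere(m)[:,::-1])),1)
    def cost(v):
        P=[proj(cal,p+R@[v[0]+.03*np.cos(t),v[1]+.03*np.sin(t),-v[2]+dz]) for dz in(0,.014) for t in A]
        b=np.zeros(m.shape,np.uint8);cv2.fillConvexPoly(b,np.int32(cv2.convexHull(np.float32(P))*16),1,shift=4);return (b!=cnt)[:lim].sum()
    return min((cost((x,y,z)),x,y,z) for x in np.arange(-.006,.0065,.001) for y in np.arange(-.003,.0035,.001) for z in np.arange(*zr,.002))
E
python3 - <<'E'
from h import *
cal=eyes.calibration("wrist");im=cv2.imread("pics/w3.png")[:,:,::-1]
print(held(im,cal,"red"))
to([.6495,.0843,.15])
# pan fit: bright/dark scoring of rim contrast for alternatives
E
```

```text
(np.int64(169), np.float64(0.001), np.float64(-0.001), np.float64(0.034))
t 5.53 pos [ 0.5945 -0.03    0.1487] F [ 0.3 -0.2 -1.1] open 0.0579 gf 20.0 tilt [-0.002  0.    -1.   ]
units [ 0.07  4.23 -0.05]
```

Call:
{"op": "apply_moves", "data": {
  "steps": [0.01,0.7,0,0,0,0,30,0.01,0.7,0,0,0,0,30,0.01,0.7,0,0,0,0,30,0.01,0.7,0,0,0,0,30,0.01,0.7,0,0,0,0,30,0.02,0.72,0,0,0,0,30,0,0,0.7,0,0,0,30,0,0,0.7,0,0,0,30,0,0,0.7,0,0,0,30,0,0,0.45,0,0,0,30,0,0,0,0,0,0,30,0,0,0,0,0,0,30]
}}

```text
t: 6.53
tool_pos: [0.649, 0.084, 0.0726]
orientation: [-0.722, -3.055, 0.001]
force: [0.0, 0.7, -0.6]
opening: 0.0585
gripper_force: 20.0
```

```bash
python3 - <<'E'
from h import *
to([.6495,.0843,.051])
cal,im=snap("side","s1");c2,i2=snap("top","t1")
for p in((.6495,.0843),(.654,.084)):
    print([ (proj(c,[*p,.044])).round(1) for c in (cal,c2)])
print([(d["conf"],d["xy"],onz(cal,d["xy"],.08)) for d in eyes.place_of("side","sieve_fine_centre")])
a=cv2.resize(im[130:200,225:300],None,fx=8,fy=8,interpolation=2)
cv2.imwrite("pics/s1z.png",a[:,:,::-1])
E
```

```text
t 6.53 pos [0.649  0.084  0.0726] F [ 0.   0.7 -0.6] open 0.0585 gf 20.0 tilt [-0.002 -0.    -1.   ]
units [-0.01  0.02  0.72]
[array([263.2, 164.5]), array([210.9, 178. ])]
[array([264.9, 164.3]), array([211. , 176.5])]
[(0.6, [264.7, 155.6], array([0.65070192, 0.07097234, 0.08      ])), (0.36, [293.4, 313.8], array([ 0.59341865, -0.38115583,  0.08      ]))]
```

View pics/s1z.png

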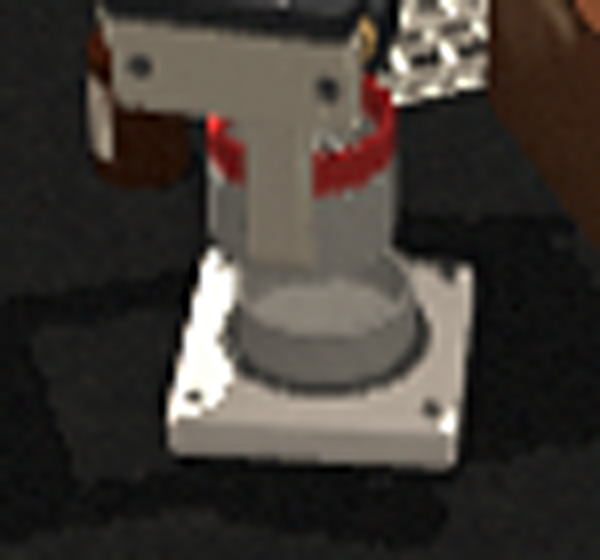

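In the side view the held sieve spans zoom columns 208–398, and the pan spans about 233–425 with centre ~328. The sieve looks left of the pan, so I quantify that.

```bash
python3 - <<'E'
from h import *
cal=eyes.calibration("side")
for x in(.645,.65,.655,.66): 
    print(x,[proj(cal,[x,y,z]).round(1) for y in(.080,.086) for z in (.022,.033,.044,.07,.105)])
def ext(p,z):
    P=np.array([proj(cal,[p[0]+.03*np.cos(t),p[1]+.03*np.sin(t),z]) for t in A]);return P.min(0).round(1),P.max(0).round(1)
for p in((.6495,.084),(.655,.084)): print(p,"pan rim",ext(p,.044),"pan foot",ext(p,.022),"sieve rim top",ext(p,.110))
P=lambda c,z:[proj(cal,[c[0]+.047*2**.5*np.cos(t),c[1]+.047*2**.5*np.sin(t),z]).round(1).tolist() for t in 1.25+np.pi/4+np.arange(4)*np.pi/2]
print("plate",P((.6495,.084),.022))
a=cv2.imread("pics/s1.png")[155:182,245:290]
print(a.astype(int).sum(2)[11:21:2]//3)
E
```

```text
0.645 [array([262. , 172.5]), array([262. , 169.1]), array([261.9, 165.7]), array([261.8, 157.3]), array([261.6, 145.6]), array([261.5, 171.2]), array([261.5, 167.8]), array([261.4, 164.4]), array([261.3, 156. ]), array([261.1, 144.3])]
0.65 [array([263.9, 172.3]), array([263.8, 168.9]), array([263.8, 165.4]), array([263.7, 157. ]), array([263.5, 145.3]), array([263.4, 171. ]), array([263.3, 167.6]), array([263.3, 164.1]), array([263.2, 155.8]), array([263. , 144.1])]
0.655 [array([265.7, 172. ]), array([265.7, 168.6]), array([265.7, 165.1]), array([265.6, 156.8]), array([265.5, 145.1]), array([265.2, 170.7]), array([265.2, 167.3]), array([265.1, 163.9]), array([265.1, 155.5]), array([264.9, 143.8])]
0.66 [array([267.6, 171.7]), array([267.6, 168.3]), array([267.5, 164.9]), array([267.5, 156.5]), array([267.4, 144.8]), array([267.1, 170.5]), array([267. , 167.1]), array([267. , 163.6]), array([266.9, 155.3]), array([266.9, 143.6])]
(0.6495, 0.084) pan rim (array([251.8, 158.2]), array([274.8, 171.3])) pan foot (array([252., 165.]), array([274.7, 178.2])) sieve rim top (array([251. , 
[... 525 characters left out ...]
8 131 130 129 128 127 127
  128 128 128 127 126 126 126 127 126 122 128 124 112  91  87 164 162 158
  158 159 156  31  12  15  15  17   7]
 [ 28  25  21 118 255 254 254 241  88  66  82  84  95 113 117 119 127 127
  129 128 128 126 127 129 120 119 118 118  94  97  96  93  45  95 165 160
  162 162 135  19  12  11  15  14  17]
 [ 32  24  34 255 254 253 255 128  94  62  86  86  87  89  89  89  88  86
   88  93  92  91  90  95  98  98  99  97  97  96  97  77  47  83 163 161
  160 165  96  12  17  17  18  10  15]
 [ 28  22 110 255 253 252 254 255 121  96  62  82  90  89  90  91  94  91
   92  92  95  98  97  97  96  97 100  99  99  92  68  48  64 140 163 160
  163 170  55  13  14  16  15  13  15]]
```

```bash
python3 - <<'E'
from h import *
T=[]
for i in range(8):
    cal,im=snap("side");s=robot.read_state();T.append(s["tool_pos"])
print(np.array(T).round(4).tolist(),np.mean(T,0))
g=im.astype(int)
for r in range(136,166,2):
    m=cmask(im,"red")[r,225:300];w=np.flatnonzero(m[:55])
    print(r,w.min()+225 if len(w) else None,w.max()+225 if len(w) else None, g[r,246:280].mean(1).astype(int))
E
```

```text
[[0.6514, 0.084, 0.0753], [0.6513, 0.084, 0.0751], [0.6511, 0.084, 0.0748], [0.6509, 0.084, 0.0744], [0.6507, 0.084, 0.0741], [0.6505, 0.084, 0.0737], [0.6504, 0.084, 0.0735], [0.6503, 0.084, 0.0734]] [0.65083469 0.08401077 0.07428014]
136 None None [108 107 107 108 108 107 108 107 107 108 108 108 108 107 108 108 108 108
 108 110 110 109 109 118  99  80  25  33 238 142 137 116 112  63]
138 271 271 [108 107 106 107 108 107 108 107 107 107 106 108 106 107 108 106 108 108
 108 104 102 106 108 115  95  50  21  38 195 255 119  90 110 110]
140 271 272 [108 107 107 107 107 106 107 107 108 107 107 106 108 107 108 108 107 106
  98  41  41  39 106 112  96  47  65 125 133 164 113 117 151 180]
142 271 273 [104 109 109 110 108 107 108 108 108 108 107 108 106 107 108 107 107 107
 109  97 102  84 109 112  94  44  41  49 147 180 136  88  50  45]
144 251 274 [ 16  15  19  33  34  98 117  80  83  97 109 105 107 106 106 106 106 107
 105 107  95 107 107 111 134  70  57  51  72  24  24  25  28  32]
146 251 274 [ 22  17  21  29  27  37  80  60  97  86 109 105 105 104 104 106 105 106
 114 121 105 104 105 1
[... 714 characters left out ...]
05 104 105 104 104 111
 107  95  97  99  99  98  97  97  98  99  99  16  24  25  25  25]
158 None None [ 29  29  25  27  23  36 106  86  88  87  94 107 104 106 105 104 104 112
 106  94  98  98  99  99  98  96  95  98  75  14  17  18  16  13]
160 None None [ 28  27  24  24  22  15  45  77  84  89  91 106 105 105 105 106 105 113
 108  98  97  96  96  98  98  99  97 103  33  10  15  16  16  15]
162 None None [ 30  28  27  19 128 255 191  68 165  96  88  86  92  92  92  94  98 100
 105  97  95  98  99 100  97 105  81  83 107  96  58  68  45  45]
164 None None [ 14  15  10   0 255 255 255 255 173 112  95  94  93  95  86 100 102 103
 102 103 103 101  91  95  88  86  88  83  79  92 142 162 163 141]
```

The side view puts the sieve about 6–7 mm short of the pan in x. The top and side fits with command dead-reckoning agree on a correction of (+5.7, −1) mm, so I correct and lower gently.

Call:
{"op": "apply_moves", "data": {
  "steps": [-0.09,0.03,0,0,0,0,30,-0.09,0.03,0,0,0,0,30,0,0,0.2,0,0,0,30,0,0,0.2,0,0,0,30,0,0,0.1,0,0,0,30,0,0,0.05,0,0,0,30,0,0,0,0,0,0,30]
}}

```text
t: 7.67
tool_pos: [0.655, 0.0832, 0.0555]
orientation: [-0.722, -3.056, 0.001]
force: [0.6, 0.2, -0.1]
opening: 0.0585
gripper_force: 20.0
```

```bash
python3 - <<'E'
from h import *
to([.654,.0845,.051])
cal,im=snap("side","s2");g=im.astype(int)
for r in range(144,174,4): print(r,g[r,246:284].mean(1).astype(int))
E
```

```text
t 7.67 pos [0.655  0.0832 0.0555] F [ 0.6  0.2 -0.1] open 0.0585 gf 20.0 tilt [-0.002 -0.    -1.   ]
units [0.05 0.02 0.15]
144 [ 56 103 108 107 107 107 107 107 108 107 106 107 106 107 107 108 107 108
 107 106 108 108 108 108 107 110 115  31  20  25  22  24  30  28  31  29
  26  27]
148 [110 109 110 108 108 108 109 107 107 107 107 106 106 106 107 108 106 107
 108 107 108  93  55  64  97 109 115  47  44  59  57  27  28  29  27  22
  28  29]
152 [ 20  20  18  28  26  28  26  44  98  57  96  95 109 105 105 104 104 106
 103 102 111  97 116 116 108 112  87  84  71  64  46  24  25  25  26  28
  28  27]
156 [ 25  26  27  28  23  23  22  53 105  66  47  44  90 106 106 105 105 104
 105 113  95  52  52  53  54  55  54  54  53  78  82  24  20  23  24  23
  23  29]
160 [ 26  28  26  27  25  20  18  51 103  85  86  87 104 107 106 104 105 105
 104 112 114  90  85  96  98  99  99 100  99  98  77  13  12  13  14  19
  19  15]
164 [ 27  27   8   0 255 255 255 253 101  80  87  88  90 106 105 104 104 105
 105 114 105  96  97  98  99  99  98  98  95  92 123 162 163 142  79  63
 169 184]
168 [ 22  17   3 255 255 253 255 229  95 126 107  99  88  87  88  93  92  94
  97 101 105  96  96  97  99 102  93 118 124 113  91  86 163 161 159 158
 160 156]
172 [ 24  35 255 254 253 255 127  93  94 104  85  87  90  90  90  89  87  89
  92  92  92  92  95  97  98  96  97  96  96  97  75  47  82 164 161 161
 166  95]
```

Call:
{"op": "apply_moves", "data": {
  "steps": [-0.03,0.01,0.05,0,0,0,30,0,0,0.05,0,0,0,30,0,0,0.04,0,0,0,30,0,0,0.03,0,0,0,30,0,0,0,0,0,0,30,0,0,0,0,0,0,30]
}}

```text
t: 8.22
tool_pos: [0.657, 0.0831, 0.0523]
orientation: [0.722, 3.057, 0.0]
force: [-2.9, -0.8, 5.6]
opening: 0.0583
gripper_force: 20.0
```

```bash
python3 - <<'E'
from h import *
to([.654,.0845,.051])
cal,im=snap("side","s3")
a=cv2.resize(im[130:200,225:300],None,fx=7,fy=7,interpolation=2)
cv2.imwrite("pics/s3z.png",a[:,:,::-1]);to([.654,.0845,.051])
E
```

```text
t 8.22 pos [0.657  0.0831 0.0523] F [-2.9 -0.8  5.6] open 0.0583 gf 20.0 tilt [ 0.001 -0.    -1.   ]
units [ 0.11 -0.    0.04]
t 8.27 pos [0.657  0.0831 0.0523] F [-3.2 -0.7  5.5] open 0.0584 gf 20.0 tilt [ 0.001 -0.    -1.   ]
units [ 0.11 -0.    0.04]
```

View pics/s3z.png

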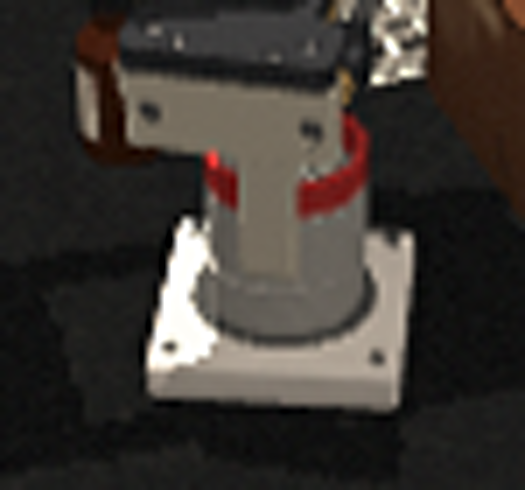

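Call:
{"op": "apply_moves", "data": {
  "steps": [0.03,-0.01,0,0,0,0,30,0,0,0.03,0,0,0,30,0,0,0.03,0,0,0,30,0,0,0,0,0,0,30,0,0,0,0,0,0,30]
}}

```text
t: 8.68
tool_pos: [0.6567, 0.0832, 0.0522]
orientation: [0.722, 3.055, 0.001]
force: [-6.9, -0.1, 16.3]
opening: 0.0581
gripper_force: 20.0
```

Call:
{"op": "apply_moves", "data": {
  "steps": [0,0,-0.04,0,0,0,30,0,0,-0.02,0,0,0,30,0,0,0,0,0,0,100,0,0,0,0,0,0,100,0,0,0,0,0,0,100,0,0,0,0,0,0,100,0,0,0,0,0,0,100,0,0,0,0,0,0,100]
}}

```text
t: 9.35
tool_pos: [0.6556, 0.0832, 0.0512]
orientation: [-0.722, -3.057, 0.0]
force: [0.6, 0.6, 0.3]
opening: 0.0916
gripper_force: 0.0
```

Call:
{"op": "apply_moves", "data": {
  "steps": [0,0,-0.3,0,0,0,100,0,0,-0.8,0,0,0,100,0,0,-0.8,0,0,0,100,0,0,-0.8,0,0,0,100,0,-0.7,-0.6,0,0,0,100,0,-0.7,0,0,0,0,100,0,-0.7,0,0,0,0,100,0,-0.7,0,0,0,0,100,0,-0.7,0,0,0,0,100,0,-0.7,0,0,0,0,100,0,0,0,0,0,0,100]
}}

```text
t: 10.27
tool_pos: [0.5984, -0.0325, 0.1514]
orientation: [0.725, 3.056, -0.002]
force: [0.1, 0.2, -0.5]
opening: 0.0927
gripper_force: 0.0
```

```bash
python3 - <<'E'
from h import *
to([.652,-.129,.13])
out=[]
for cam in("side","top","wrist"):
    cal,im=snap(cam,cam+"4")
    for z in(.074,):
        try: print(cam,"red",fitcyl(cal,near(cal,cmask(im,"red"),(.654,.084),.085,.05),(.654,.084),(.075,.089)))
        except Exception as e: print(cam,e)
    if cam!="wrist": print(cam,"green",fitcyl(cal,near(cal,cmask(im,"green"),(.652,-.129),.045,.05),(.652,-.129),(.038,.052)))
    c=proj(cal,[.654,.084,.05]).astype(int);w={"side":40,"top":30,"wrist":75}[cam]
    y,x=max(c[1]-w,0),max(c[0]-w,0)
    out.append(cv2.resize(im[y:y+2*w,x:x+2*w],(260,260),interpolation=2))
cv2.imwrite("pics/c4.png",np.hstack(out)[:,:,::-1])
E
```

```text
t 10.27 pos [ 0.5984 -0.0325  0.1514] F [ 0.1  0.2 -0.5] open 0.0927 gf 0.0 tilt [ 0.    -0.001 -1.   ]
units [-3.04 -2.07  0.72]
side red (array([0.6551876, 0.0839682]), np.float64(0.974415848237123))
side green (array([ 0.65062177, -0.12802415]), np.float64(0.957309417059337))
top red (array([0.67311601, 0.10206873]), np.float64(0.10394609290045027))h.py:21: RuntimeWarning: invalid value encountered in divide
  m=cv2.moments(cv2.convexHull(np.float32(p)));return np.array([m["m10"],m["m01"]])/m["m00"],np.sqrt(m["m00"])
Traceback (most recent call last):
  File "h.py", line 26, in fitcyl
    s=least_squares(lambda x:mod(x)[0]-c,x0[:2],diff_step=1e-3);return s.x,a/mod(s.x)[1]
ValueError: Residuals are not finite in the initial point.
```

```bash
python3 - <<'E'
from h import *
cal,im=snap("wrist","wrist4");print("wrist red",fitcyl(cal,near(cal,cmask(im,"red"),(.654,.084),.085,.05),(.654,.084),(.075,.089)))
s=cv2.imread("pics/side4.png")
a=cv2.resize(s[125:195,230:300],(390,390),interpolation=2);w=cv2.resize(im[80:270,310:500],(390,390),interpolation=2)[:,:,::-1]
cv2.imwrite("pics/c4.png",np.hstack([a,w]))
E
```

```text
wrist red (array([0.6542643 , 0.08401848]), np.float64(0.9877809111388838))
```

View pics/c4.png

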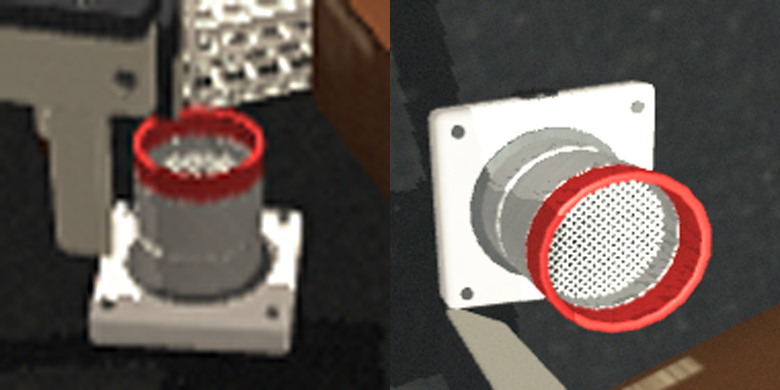

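The fine sieve is fully home: in both crops it sits upright with an even seam line on the pan. Next is the green one.

Call:
{"op": "apply_moves", "data": {
  "steps": [-0.62,-0.44,0,0,0,0,100,-0.62,-0.44,0,0,0,0,100,-0.62,-0.44,0,0,0,0,100,-0.62,-0.43,0,0,0,0,100,-0.6,-0.43,0,0,0,0,100,0,0,0,0,0,0,100,0,0,0,0,0,0,100]
}}

```text
t: 11.0
tool_pos: [0.6534, -0.129, 0.1502]
orientation: [-0.723, -3.057, -0.001]
force: [-0.8, 0.3, -1.0]
opening: 0.0931
gripper_force: 0.0
```

```bash
cat >> h.py <<'E'
def cmask(im,col):
    h=cv2.cvtColor(im,cv2.COLOR_RGB2HSV).astype(int);H,S,V=h[...,0],h[...,1],h[...,2]
    k={"red":(H<8)|(H>170),"green":(H>45)&(H<85),"yellow":(H>18)&(H<35)}[col]
    return k&(S>80)&(V>45)
E
python3 - <<'E'
from h import *
to([.652,-.129,.014])
cal,im=snap("wrist","w5")
s=robot.read_state();R=Ro.from_rotvec(s["orientation"]).as_matrix()
for c,i,p in((cal,im,"w"),(eyes.calibration("top"),cv2.imread("pics/top0.png")[:,:,::-1],"t"),(eyes.calibration("side"),cv2.imread("pics/side0.png")[:,:,::-1],"s")):
    x,k=fitcyl(c,near(c,cmask(i,"green"),(.652,-.129),.045,.05),(.652,-.129),(.038,.052));print(p,x,k)
    if p=="w": print("tool frame",R.T@(np.array([*x,.04])-s["tool_pos"])*1e3)
E
```

```text
t 11.0 pos [ 0.6534 -0.129   0.1502] F [-0.8  0.3 -1. ] open 0.0931 gf 0.0 tilt [-0.  0. -1.]
units [ 0.04 -0.02  4.54]
w [ 0.64875989 -0.12968868] 0.9848372269311176
tool frame [  3.0788077   -3.27259275 110.25806194]
t [ 0.65087323 -0.12974775] 1.044215357813182
s [ 0.65043668 -0.128204  ] 0.9748673371577703
```

Call:
{"op": "apply_moves", "data": {
  "steps": [0.07,-0.08,0.5,0,0,0,100,0,0,0.8,0,0,0,100,0,0,0.8,0,0,0,100,0,0,0.8,0,0,0,100,0,0,0.8,0,0,0,100,0,0,0.8,0,0,0,100,0,0,0.03,0,0,0,100,0,0,0,0,0,0,100]
}}

```text
t: 11.72
tool_pos: [0.6481, -0.1285, 0.013]
orientation: [-0.719, -3.054, -0.001]
force: [-0.7, -0.3, 0.2]
opening: 0.0929
gripper_force: 0.0
```

Call:
{"op": "apply_moves", "data": {
  "steps": [0,0,0,0,0,0,30,0,0,0,0,0,0,30,0,0,0,0,0,0,30,0,0,0,0,0,0,30,0,0,0,0,0,0,30,0,0,0,0,0,0,30,0,0,0,0,0,0,30,0,0,0,0,0,0,30],
  "grip_force": 20
}}

```text
t: 12.38
tool_pos: [0.6504, -0.1307, 0.0156]
orientation: [0.722, 3.056, 0.0]
force: [-0.4, 0.9, 6.4]
opening: 0.0608
gripper_force: 20.0
```

Call:
{"op": "apply_moves", "data": {
  "steps": [0,0,-0.4,0,0,0,30,0,0,-0.9,0,0,0,30,0,0,-0.9,0,0,0,30,0,0,-0.9,0,0,0,30,0.36,0.85,-0.9,0,0,0,30,0.4,0.85,0,0,0,0,30,0.4,0.85,0,0,0,0,30,0.4,0.85,0,0,0,0,30,0.4,0.85,0,0,0,0,30,0.4,0.85,0,0,0,0,30,0.4,0.8,0,0,0,0,30,0.3,0.55,0,0,0,0,30]
}}

```text
t: 13.38
tool_pos: [0.6538, 0.0861, 0.1349]
orientation: [-0.72, -3.057, -0.001]
force: [-0.1, -0.5, -1.7]
opening: 0.0608
gripper_force: 20.0
```

Call:
{"op": "apply_moves", "data": {
  "steps": [0,0,0.4,0,0,0,30,0,0,0.3,0,0,0,30,0,0,0,0,0,0,30,0,0,0,0,0,0,30]
}}

```text
t: 13.72
tool_pos: [0.6532, 0.0823, 0.112]
orientation: [-0.723, -3.054, 0.002]
force: [-0.6, -0.5, -1.7]
opening: 0.0607
gripper_force: 20.0
```

```bash
cat >> h.py <<'E'
def edges(im,rows,c0=235,c1=295):
    "side view: edges of the dark-background stack per row"
    g=im.astype(int)
    for r in rows: print(r,g[r,246:282].max(1))
E
python3 - <<'E'
from h import *
to([.6545,.0843,.141-.045])
cal,im=snap("side","s6")
edges(im,[136,140,144,148,152,156,160])
def cyl(z0,z1,p):
    P=np.array([proj(cal,[p[0]+.03*np.cos(t),p[1]+.03*np.sin(t),z]) for z in(z0,z1) for t in A]);return P[:,0].min().round(1),P[:,0].max().round(1)
print("model",cyl(.085,.09,(.6545,.0843)),cyl(.13,.135,(.6545,.0843)))
E
```

```text
t 13.72 pos [0.6532 0.0823 0.112 ] F [-0.6 -0.5 -1.7] open 0.0607 gf 20.0 tilt [-0.003 -0.001 -1.   ]
units [-0.01  0.08  0.53]
136 [ 64  62  28  29  30  29  90  97  72  73  70 122 117 115 116 116 114 115
 124 104  94  88  88  81  83  83  82  82  80  83  94 131 124  68 255 236]
140 [ 38  40  29  28  29  26  62 113  88  91  92 122 117 116 116 116 115 113
 124 123  89  85  92  92 106  86 108 106 105  99 106 131 160 192 132 136]
144 [ 38  38  32  27  28  28  40 111  89  92  93 109 116 117 116 115 115 113
 125 120 101 102 103 103 105 108 104 104 104 103  62  28  29  31  33  29]
148 [ 38  32  32  25  28  29  23  49  88  92  94 106 112 111 114 113 114 115
 124 119 103 101 104 105 104 103 104 103 101 107 115  28  31  29  25  27]
152 [ 37  23  21  28  28  28  29  31 117 129 124 102 103 106 101 103  93 102
 113 100 108 105  88 100 105  88  87  88  97 124 145  58  29  27  29  29]
156 [ 25  28  28  27  29  27  27  22 138 103  97  96  96 111 122 136 137 137
 124 140  99 131 140 144 135 121 110 111 110 110 112  34  13  15  12  15]
160 [ 28  30  27  27  24  21  20  17  81 110  88  89 103 106 105 102 110 109
 110 110 110 114 110 110 113 118 107 106 105 104 106  34  14  16  16  18]
model (np.float64(253.1), np.float64(276.8)) (np.float64(252.6), np.float64(277.0))
```

Call:
{"op": "apply_moves", "data": {
  "steps": [-0.04,0.02,0.15,0,0,0,30,0,0,0.15,0,0,0,30,0,0,0.08,0,0,0,30,0,0,0.05,0,0,0,30,0,0,0.05,0,0,0,30,0,0,0.03,0,0,0,30,0,0,0,0,0,0,30,0,0,0,0,0,0,30]
}}

```text
t: 14.43
tool_pos: [0.6557, 0.0837, 0.0984]
orientation: [0.722, 3.057, 0.0]
force: [0.5, 0.3, -1.4]
opening: 0.0606
gripper_force: 20.0
```

Call:
{"op": "apply_moves", "data": {
  "steps": [0,0,0.03,0,0,0,30,0,0,0.03,0,0,0,30,0,0,0.03,0,0,0,30,0,0,0,0,0,0,30,0,0,0,0,0,0,30]
}}

```text
t: 14.85
tool_pos: [0.6561, 0.0837, 0.0976]
orientation: [0.722, 3.056, 0.0]
force: [-5.3, -0.9, 9.3]
opening: 0.0608
gripper_force: 20.0
```

Call:
{"op": "apply_moves", "data": {
  "steps": [0,0,-0.03,0,0,0,30,0,0,0,0,0,0,100,0,0,0,0,0,0,100,0,0,0,0,0,0,100,0,0,0,0,0,0,100,0,0,0,0,0,0,100,0,0,0,0,0,0,100,0,0,-0.5,0,0,0,100,0,0,-0.9,0,0,0,100,0,0,-0.9,0,0,0,100,0,0,0,0,0,0,100]
}}

```text
t: 15.77
tool_pos: [0.6589, 0.0838, 0.1726]
orientation: [0.72, 3.049, 0.004]
force: [0.7, 0.7, 1.6]
opening: 0.0931
gripper_force: 0.0
```

Call:
{"op": "apply_moves", "data": {
  "steps": [0.1,-1,0,0,0,0,100,0.1,-1,0,0,0,0,100,0.1,-1,0,0,0,0,100,0.1,-1,0,0,0,0,100,0.1,-1,0,0,0,0,100,0.1,-1,0,0,0,0,100,0.1,-1,0,0,0,0,100,0.1,-1,0,0,0,0,100,0.1,-1,0,0,0,0,100,0.1,-1,0,0,0,0,100,0.1,-1,0,0,0,0,100,0.1,-1,0,0,0,0,100]
}}

```text
t: 16.77
tool_pos: [0.4615, -0.2233, 0.1655]
orientation: [0.722, 3.057, -0.0]
force: [1.0, -1.0, 0.2]
opening: 0.0929
gripper_force: 0.0
```

Call:
{"op": "apply_moves", "data": {
  "steps": [0.02,-0.06,0.4,0,0,0,100,0,0,0.3,0,0,0,100,0,0,0,0,0,0,100]
}}

```text
t: 17.02
tool_pos: [0.4599, -0.2226, 0.1418]
orientation: [-0.723, -3.054, -0.003]
force: [-0.9, 0.5, -0.3]
opening: 0.0928
gripper_force: 0.0
```

```bash
python3 - <<'E'
from h import *
to([.460,-.223,.014])
for n in("side","top","wrist"):
    cal,im=snap(n,n+"7");s=robot.read_state();R=Ro.from_rotvec(s["orientation"]).as_matrix()
    if n!="wrist": print(n,"green",fitcyl(cal,near(cal,cmask(im,"green"),(.6545,.0843),.125,.05),(.6545,.0843),(.120,.134)))
    if n=="wrist":
        x,k=fitcyl(cal,near(cal,cmask(im,"yellow"),(.46,-.223),.045,.05),(.46,-.223),(.038,.052));print(n,"yellow",x,k,"tool mm",R.T@(np.array([*x,.04])-s["tool_pos"])*1e3)
for n in("top","side"):
    c=eyes.calibration(n);print(n,"yel0",fitcyl(c,near(c,cmask(cv2.imread(f"pics/{n}0.png")[:,:,::-1],"yellow"),(.46,-.223),.045,.05),(.46,-.223),(.038,.052)))
im=cv2.imread("pics/side7.png");cv2.imwrite("pics/c7.png",cv2.resize(im[105:195,220:310],(540,540),interpolation=2))
E
```

```text
t 17.02 pos [ 0.4599 -0.2226  0.1418] F [-0.9  0.5 -0.3] open 0.0928 gf 0.0 tilt [-0.003  0.002 -1.   ]
units [-0.03 -0.01  4.26]
side green (array([0.65495423, 0.08412011]), np.float64(0.9429492828582082))
top green (array([0.6394679 , 0.07502154]), np.float64(0.5457616480931851))
wrist yellow [ 0.45982891 -0.2236665 ] 0.9928889141517242 tool mm [  0.84392053  -1.81794067 104.2534947 ]
top yel0 (array([ 0.46006551, -0.2230452 ]), np.float64(1.091332085526673))
side yel0 (array([ 0.46073013, -0.22289723]), np.float64(0.9987913701216365))
```

View pics/c7.png

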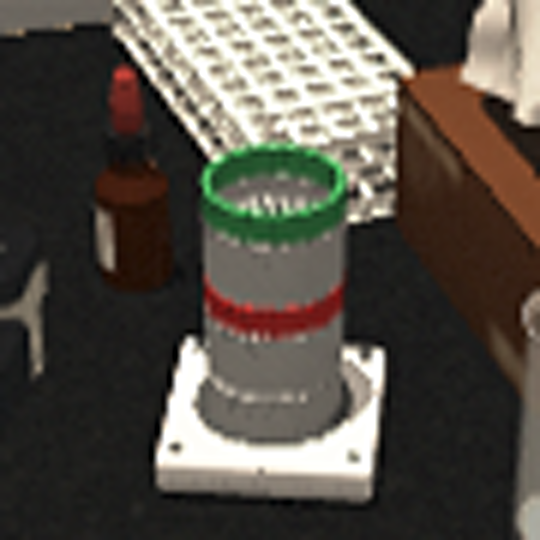

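Green is home and the stack is straight. Next is the yellow sieve.

Call:
{"op": "apply_moves", "data": {
  "steps": [0.02,-0.04,0.33,0,0,0,100,0,0,0.8,0,0,0,100,0,0,0.8,0,0,0,100,0,0,0.8,0,0,0,100,0,0,0.8,0,0,0,100,0,0,0.8,0,0,0,100,0,0,0,0,0,0,100,0,0,0,0,0,0,100]
}}

```text
t: 17.83
tool_pos: [0.4589, -0.2231, 0.0133]
orientation: [-0.72, -3.055, -0.002]
force: [0.8, 0.5, 0.4]
opening: 0.0928
gripper_force: 0.0
```

Call:
{"op": "apply_moves", "data": {
  "steps": [0,0,0,0,0,0,30,0,0,0,0,0,0,30,0,0,0,0,0,0,30,0,0,0,0,0,0,30,0,0,0,0,0,0,30,0,0,0,0,0,0,30,0,0,0,0,0,0,30,0,0,0,0,0,0,30],
  "grip_force": 20
}}

```text
t: 18.5
tool_pos: [0.4605, -0.2246, 0.0153]
orientation: [0.722, 3.056, -0.0]
force: [-1.3, 1.6, 5.4]
opening: 0.0594
gripper_force: 20.3
```

Call:
{"op": "apply_moves", "data": {
  "steps": [0,0,-0.5,0,0,0,30,0,0,-1,0,0,0,30,0,0,-1,0,0,0,30,0,0,-1,0,0,0,30,0,0,-1,0,0,0,30,0,0,-1,0,0,0,30,-0.1,0.9,0,0,0,0,30,-0.1,0.9,0,0,0,0,30,-0.1,0.9,0,0,0,0,30,-0.1,0.9,0,0,0,0,30,-0.1,0.9,0,0,0,0,30,-0.1,0.9,0,0,0,0,30]
}}

```text
t: 19.5
tool_pos: [0.5488, -0.0864, 0.1791]
orientation: [-0.722, -3.057, 0.0]
force: [0.0, -1.0, -0.8]
opening: 0.0595
gripper_force: 20.3
```

Call:
{"op": "apply_moves", "data": {
  "steps": [-0.1,0.9,0,0,0,0,30,-0.1,0.9,0,0,0,0,30,-0.1,0.9,0,0,0,0,30,-0.1,0.9,0,0,0,0,30,-0.1,0.9,0,0,0,0,30,-0.1,0.9,0,0,0,0,30,0,0.9,0,0,0,0,30,-0.01,0.37,0,0,0,0,30,0,0,0.4,0,0,0,30,0,0,0.3,0,0,0,30,0,0,0,0,0,0,30,0,0,0,0,0,0,30]
}}

```text
t: 20.5
tool_pos: [0.6528, 0.0817, 0.1565]
orientation: [-0.723, -3.054, 0.002]
force: [-0.6, 0.5, -1.1]
opening: 0.0594
gripper_force: 20.3
```

```bash
python3 - <<'E'
from h import *
to([.6547,.0842,.141])
cal,im=snap("side","s8")
edges(im,range(112,150,3))
def cyl(z,p):
    P=np.array([proj(cal,[p[0]+.03*np.cos(t),p[1]+.03*np.sin(t),z]) for t in A]);return P.min(0).round(1),P.max(0).round(1)
print("model yellow foot/top, green rim",cyl(.151,(.6547,.0842)),cyl(.196,(.6547,.0842)),cyl(.134,(.6547,.0842)))
E
```

```text
t 20.5 pos [0.6528 0.0817 0.1565] F [-0.6  0.5 -1.1] open 0.0594 gf 20.3 tilt [-0.004 -0.001 -1.   ]
units [-0.02  0.1   0.52]
112 [225 227 156 255 255 237 246 254 120 119 116 115 117 115 115 116 116 122
 114 114 117 114 112 112 112 110 108 106 100 111 191 248 177 147 108 166]
115 [ 61 220 192 174 161 217 198 251 130 134 114 116 115 116 116 116 116 121
 112 115 100  95  95  92  92  88  93 100 111 143 140 131 211 255 246 215]
118 [192 146 110 178 255 180 125 100 105 105 114 117 115 116 116 117 115 118
 117 126 128 119 149 126 145 156 145 119 124 120 109 138 135 175 179 223]
121 [  9 117 255 157 182 137  87 153 109 110 110 117 117 115 115 116 115 116
 118 118 122 123 123 124 123 125 122 124 125 123  90 199 235 219 146 134]
124 [ 28  24  10  55 245 237 122 106  88  89  97 117 116 116 115 115 115 115
 117 118 121 121 122 113 122 104 102 101  99  98  90 164 221 160 255 245]
127 [ 26  27  29  31  24  53  92 106  89  90  95 118 117 116 115 116 116 115
 121 115 103 104 104 103 104 104 103 104 103  99  89 248 255 162 149 152]
130 [ 30  33  31  32  29  24  57 111  90  92  88 118 117 116 116 11
[... 463 characters left out ...]
 115 110  78 142  89 110 110  93 108 102  90  82  77  96 149 159 174 133]
142 [ 39  37  33  31  31  29  26  42  91  73  72  74  76  74  78  76  78  79
  78  79  81  82  84  82  84  83  83  83  82  87  82 102  56  50  19  22]
145 [ 40  36  28  30  29  26  25  42 111  90  92  92 106  97  84  90  88  87
  89  83  81  89  89  97 105  84 110 108 105 105 104  64  30  29  30  30]
148 [ 39  34  29  25  28  27  22  37 110  97  90  92  95  94  95  97  94  98
 100 102 103 101 102 104 105 105 105 105 104 104 104  62  27  30  27  25]
model yellow foot/top, green rim (array([252.5, 122.1]), array([277.1, 134.2])) (array([251.9, 105.4]), array([277.3, 117. ])) (array([252.7, 128.1]), array([277.1, 140.4]))
```

Call:
{"op": "apply_moves", "data": {
  "steps": [-0.05,0.03,0.15,0,0,0,30,0,0,0.15,0,0,0,30,0,0,0.08,0,0,0,30,0,0,0.05,0,0,0,30,0,0,0.05,0,0,0,30,0,0,0.03,0,0,0,30,0,0,0,0,0,0,30,0,0,0,0,0,0,30]
}}

```text
t: 21.22
tool_pos: [0.6562, 0.0835, 0.1434]
orientation: [0.722, 3.057, 0.0]
force: [0.2, 0.5, -2.0]
opening: 0.0595
gripper_force: 20.3
```

Call:
{"op": "apply_moves", "data": {
  "steps": [0,0,0.03,0,0,0,30,0,0,0.03,0,0,0,30,0,0,0.03,0,0,0,30,0,0,0,0,0,0,30,0,0,0,0,0,0,30]
}}

```text
t: 21.63
tool_pos: [0.6568, 0.0834, 0.1424]
orientation: [0.721, 3.056, 0.001]
force: [-3.3, -0.3, 7.3]
opening: 0.0597
gripper_force: 20.3
```

Call:
{"op": "apply_moves", "data": {
  "steps": [0,0,-0.03,0,0,0,30,0,0,0,0,0,0,100,0,0,0,0,0,0,100,0,0,0,0,0,0,100,0,0,0,0,0,0,100,0,0,0,0,0,0,100,0,0,0,0,0,0,100,0,0,-0.5,0,0,0,100,0,0,-0.9,0,0,0,100,0,0,-0.9,0,0,0,100,0,0,0,0,0,0,100]
}}

```text
t: 22.55
tool_pos: [0.6591, 0.0835, 0.2177]
orientation: [0.72, 3.049, 0.004]
force: [0.6, -0.1, 1.6]
opening: 0.093
gripper_force: 0.0
```

Call:
{"op": "apply_moves", "data": {
  "steps": [0.9,0.04,0,0,0,0,100,0.9,0.04,0,0,0,0,100,0.9,0.04,0,0,0,0,100,0.9,0.04,0,0,0,0,100,0.9,0.04,0,0,0,0,100,0.9,0.04,0,0,0,0,100,0.9,0.04,0.5,0,0,0,100,0.9,0.04,0.5,0,0,0,100,0.5,0.05,0.5,0,0,0,100,0,0,0.5,0,0,0,100,0,0,0,0,0,0,100,0,0,0,0,0,0,100]
}}

```text
t: 23.55
tool_pos: [0.454, 0.1965, 0.15]
orientation: [-0.721, -3.056, 0.001]
force: [0.2, 0.1, -0.1]
opening: 0.0932
gripper_force: 0.0
```

```bash
python3 - <<'E'
from h import *
to([.453,.1975,.0175])
for n in("side","wrist"):
    cal,im=snap(n,n+"9");s=robot.read_state();R=Ro.from_rotvec(s["orientation"]).as_matrix()
    if n=="side": print("yellow",fitcyl(cal,near(cal,cmask(im,"yellow"),(.6547,.0842),.17,.05),(.6547,.0842),(.165,.179)))
    else:
        g=im.astype(int)
        m=near(cal,g.min(2)>120,(.453,.1975),.014,.045)
        x,k=fitcyl(cal,m,(.453,.1975),(.007,.014));print("lid",x,k,"tool mm",R.T@(np.array([*x,.036])-s["tool_pos"])*1e3)
        d=eyes.place_of("wrist","lid_knob")[0];X=onz(cal,d["xy"],.036);print(d["conf"],X,R.T@(X-s["tool_pos"])*1e3)
a=cv2.imread("pics/side9.png")[85:195,220:330];b=im[:,:,::-1]
cv2.imwrite("pics/c9.png",np.hstack([cv2.resize(a,(384,384),interpolation=2),b[:,60:476]]))
E
```

```text
t 23.55 pos [0.454  0.1965 0.15  ] F [ 0.2  0.1 -0.1] open 0.0932 gf 0.0 tilt [-0.001 -0.001 -1.   ]
units [0.04 0.02 4.42]
yellow (array([0.65630631, 0.0824678 ]), np.float64(0.9846191433502146))
lid [0.45228525 0.1964072 ] 0.9852866574527006 tool mm [  2.88116222  -1.65015265 115.59727875]
0.92 [0.4513755  0.19516059 0.036     ] [  3.13653702  -3.17215114 115.59572268]
```

View pics/c9.png

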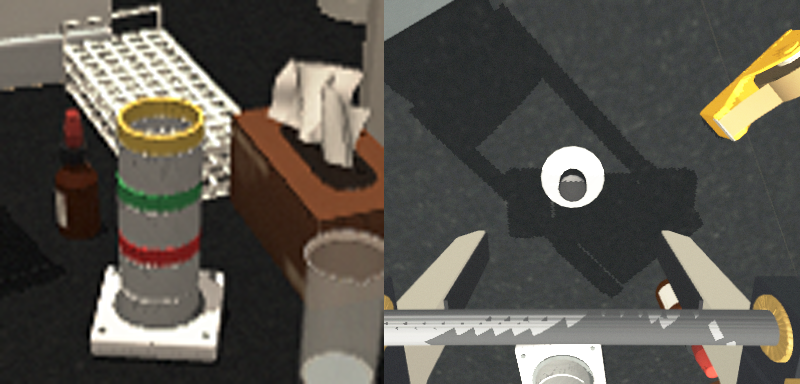

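The yellow sieve is home and the stack is straight. Next is the lid.

Call:
{"op": "apply_moves", "data": {
  "steps": [0.08,-0.06,0.4,0,0,0,100,0,0,0.8,0,0,0,100,0,0,0.8,0,0,0,100,0,0,0.8,0,0,0,100,0,0,0.8,0,0,0,100,0,0,0.5,0,0,0,100,0,0,0.3,0,0,0,100,0,0,0,0,0,0,100]
}}

```text
t: 24.37
tool_pos: [0.45, 0.1953, 0.0162]
orientation: [-0.722, -3.054, 0.003]
force: [-0.4, 0.5, -0.6]
opening: 0.093
gripper_force: 0.0
```

Call:
{"op": "apply_moves", "data": {
  "steps": [0,0,0,0,0,0,5,0,0,0,0,0,0,5,0,0,0,0,0,0,5,0,0,0,0,0,0,5,0,0,0,0,0,0,5,0,0,0,0,0,0,5,0,0,0,0,0,0,5,0,0,0,0,0,0,5,0,0,0,0,0,0,5,0,0,0,0,0,0,5,0,0,0,0,0,0,5,0,0,0,0,0,0,5],
  "grip_force": 20
}}

```text
t: 25.37
tool_pos: [0.4516, 0.1961, 0.0185]
orientation: [-0.722, -3.057, -0.0]
force: [-0.1, 0.2, 0.0]
opening: 0.0242
gripper_force: 20.0
```

Call:
{"op": "apply_moves", "data": {
  "steps": [0,0,-0.5,0,0,0,5,0,0,-0.9,0,0,0,5,0,0,-1,0,0,0,5,0,0,-1,0,0,0,5,0,0,-1,0,0,0,5,0,0,-1,0,0,0,5,0,0,-1,0,0,0,5,0,0,-0.6,0,0,0,5,-0.5,-0.02,0,0,0,0,5,-0.9,-0.04,0,0,0,0,5,-0.9,-0.04,0,0,0,0,5,-0.9,-0.04,0,0,0,0,5]
}}

```text
t: 26.37
tool_pos: [0.5364, 0.149, 0.2286]
orientation: [0.721, 3.058, 0.0]
force: [0.6, 0.7, -0.0]
opening: 0.0242
gripper_force: 20.0
```

Call:
{"op": "apply_moves", "data": {
  "steps": [-0.9,-0.04,0,0,0,0,5,-0.9,-0.04,0,0,0,0,5,-0.9,-0.04,0,0,0,0,5,-0.9,-0.04,0,0,0,0,5,-0.7,-0.02,0,0,0,0,5,-0.26,0,0,0,0,0,5,0,0,0.3,0,0,0,5,0,0,0.4,0,0,0,5,0,0,0,0,0,0,5,0,0,0,0,0,0,5]
}}

```text
t: 27.2
tool_pos: [0.6535, 0.0842, 0.2055]
orientation: [-0.72, -3.054, 0.001]
force: [-0.3, 0.6, 0.4]
opening: 0.0245
gripper_force: 20.0
```

```bash
python3 - <<'E'
from h import *
to([.655,.0838,.1885])
cal,im=snap("side","s10")
edges(im,range(92,126,2))
def cyl(z,p):
    P=np.array([proj(cal,[p[0]+.03*np.cos(t),p[1]+.03*np.sin(t),z]) for t in A]);return P.min(0).round(1),P.max(0).round(1)
print("lid disc 7/14 yellow top/.165",[cyl(z,(.655,.0838)) for z in(.196,.203,.179,.165)])
cv2.imwrite("pics/c10.png",cv2.resize(im[70:150,225:305],(560,560),interpolation=2)[:,:,::-1])
E
```

```text
t 27.2 pos [0.6535 0.0842 0.2055] F [-0.3  0.6  0.4] open 0.0245 gf 20.0 tilt [-0.004 -0.    -1.   ]
units [-0.05  0.01  0.57]
92 [138 141 137 139 179  92  26  28  27  27  24  33 120 117 116 115 116 116
 114 127 121  73  15  70 127  74  25  27  28  26  28  27  28  32  31  28]
94 [202 192 182 163 173 188  73  39  38 105 117 133 115 115 114 116 115 114
 115 125 122  70  16  71 131  50  26  28  27  29  29  28  23  27  28  30]
96 [138 137 123 133 165 130 224 182 121 252 243 140 114 114 116 115 115 117
 115 123 123  71  18  16  70  49  27  30  28  26  30  30  29  26  32  30]
98 [147 113 144 126 251 255 251 237 253 224 210 255 124 111 115 115 115 114
 116 123 123  71  16  11  64 176  47  22  23  32  29  27  26  28  25  28]
100 [255 243 133  97 119 146 229 255 214 207 236 255 126 114 116 114 116 115
 117 121 122  70  15  12  59 255 255 180  41  21  25  28  23  29  29  28]
102 [250 247 255 245 157 135 133 131 255 236 255 164 105 114 116 115 115 115
 115 120 111  69  16  10  74 160 152 255 252 117  17  22  27  31  29  30]
104 [190 152 229 244 255 254 219 221 165 212 255 246 131 112 115 116 11
[... 1112 characters left out ...]
 95 147 136 177 179 222]
120 [ 44 255 237  67  86 220 212 138 243 149 119 119 111 104 105 105 105 105
 105 103  99 101  99  96  93  93  92  85  97 109 135 149 214 255 255 255]
122 [ 28   4 187 202 170  76 136 145  99 113 143 144 125 118 117 112 126 119
 101 100 136  98 101 132 106 107 114 127 163 151 120 115 158 255 194 209]
124 [ 32  23  11  56 245 232 174 116 136 106 105 109 110 108 110 127 137 143
 148 154 149 151 146 146 135 121 124 124 124 123 122 120 153 163 255 245]
lid disc 7/14 yellow top/.165 [(array([252.1, 105.5]), array([277.5, 117.1])), (array([252. , 102.8]), array([277.6, 114.3])), (array([252.3, 111.9]), array([277.4, 123.7])), (array([252.5, 117.1]), array([277.4, 129.1]))]
```

View pics/c10.png

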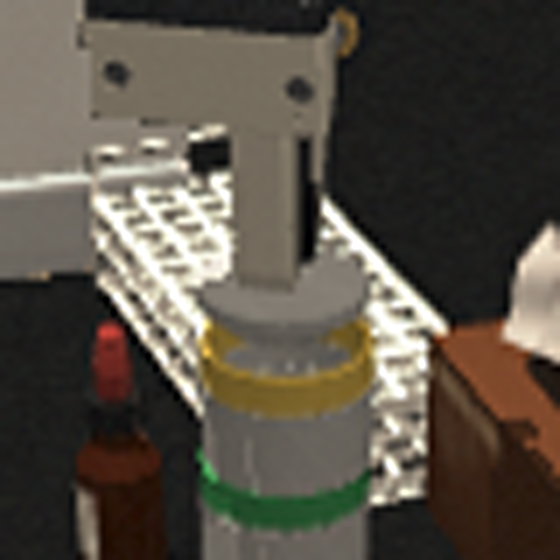

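Viewed from the side, the lid disc (zoom columns 200–366) is about 0.7 px left of the yellow rim (203–374). I apply the same small correction as before and lower.

Call:
{"op": "apply_moves", "data": {
  "steps": [-0.05,0.03,0.15,0,0,0,5,0,0,0.15,0,0,0,5,0,0,0.08,0,0,0,5,0,0,0.05,0,0,0,5,0,0,0.05,0,0,0,5,0,0,0.03,0,0,0,5,0,0,0,0,0,0,5,0,0,0,0,0,0,5]
}}

```text
t: 27.92
tool_pos: [0.6573, 0.0835, 0.1923]
orientation: [0.722, 3.057, 0.0]
force: [-0.3, 0.5, -1.4]
opening: 0.0243
gripper_force: 20.0
```

Call:
{"op": "apply_moves", "data": {
  "steps": [0,0,0.03,0,0,0,5,0,0,0.03,0,0,0,5,0,0,0.03,0,0,0,5,0,0,0,0,0,0,5,0,0,0,0,0,0,5]
}}

```text
t: 28.33
tool_pos: [0.6577, 0.0835, 0.1905]
orientation: [0.722, 3.056, 0.0]
force: [-1.4, -0.8, 4.1]
opening: 0.0243
gripper_force: 20.0
```

Contact comes at the expected height. I release, rise clear, move away and check.

Call:
{"op": "apply_moves", "data": {
  "steps": [0,0,-0.02,0,0,0,5,0,0,0,0,0,0,100,0,0,0,0,0,0,100,0,0,0,0,0,0,100,0,0,0,0,0,0,100,0,0,0,0,0,0,100,0,0,0,0,0,0,100,0,0,0,0,0,0,100,0,0,-0.5,0,0,0,100,0,0,-0.9,0,0,0,100,0,0,-0.9,0,0,0,100,0,0,-0.5,0,0,0,100]
}}

```text
t: 29.33
tool_pos: [0.6581, 0.0836, 0.2778]
orientation: [0.721, 3.054, 0.002]
force: [0.3, 0.3, 1.8]
opening: 0.0916
gripper_force: 0.0
```

Call:
{"op": "apply_moves", "data": {
  "steps": [0.8,-0.2,0,0,0,0,100,0.9,-0.3,0,0,0,0,100,0.9,-0.3,0,0,0,0,100,0.9,-0.3,0,0,0,0,100,0.9,-0.3,0,0,0,0,100,0.9,-0.3,0,0,0,0,100,0.5,0,0,0,0,0,100,0,0,0,0,0,0,100]
}}

```text
t: 30.0
tool_pos: [0.477, 0.1167, 0.2749]
orientation: [0.72, 3.057, 0.001]
force: [0.4, 0.1, 0.1]
opening: 0.093
gripper_force: 0.0
```

```bash
python3 - <<'E'
from h import *
to([.655,.0838,.1885])
cs,im=snap("side","side11");ct,it=snap("top","top11")
for n in("dropper_bottle","beaker","carton","lid_knob"):
    eyes_p=[(round(d["conf"],2),np.round(d["xy"],1)) for d in eyes.place_of("side",n)[:1]];print(n,eyes_p)
print("knob model",proj(cs,[.655,.0838,.208]))
a=cv2.resize(im[60:190,220:350],(400,400),interpolation=2);b=cv2.resize(it[120:220,150:250],(400,400),interpolation=2)
cv2.imwrite("pics/c11.png",np.hstack([a,b])[:,:,::-1])
E
```

```text
t 30.0 pos [0.477  0.1167 0.2749] F [0.4 0.1 0.1] open 0.093 gf 0.0 tilt [ 0.001  0.001 -1.   ]
units [-5.8   1.66  2.88]
dropper_bottle [(0.82, array([241.9, 149.5]))]
beaker [(0.58, array([314.9, 191.2]))]
carton [(0.75, array([293.2, 314.6]))]
lid_knob [(0.7, array([264.6, 107.1]))]
knob model [264.74444647 106.44472949]
```

View pics/c11.png

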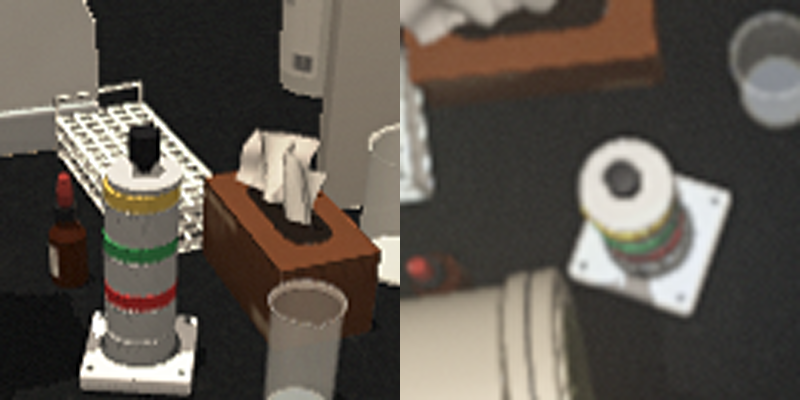

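The full stack is upright with the lid level and its knob at the predicted pixel. The bystanders have not moved, so I hand in.

```bash
python3 -c "
from plant import robot
print(robot.close_job())"
```

```text
the job is handed in; nothing more can be done
None
```

I stacked the fine, medium and coarse sieves and the lid on the catch pan in that order and released them all; the last pictures showed the stack upright and fully home with the bystanders in place, and I handed the job in at about 30 s of the 106 s, with no verdict returned.

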